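# Pack the sampling caddy

## Task

Pack the sampling caddy from the things on the bench, the two flat ones first: lay the roll of tape in the round low-rimmed dish and the black slide case lengthwise in the oblong tray. Only after both are in, stand the white-capped strip vial upright in the round cup and the amber bottle upright in the square cup. The spare white screw cap and the taller blue-capped vial do not belong in the caddy: leave them standing where they are.

Things in the scene. Friction and masses are not known exactly. Their poses are not given: they have to be found in the camera images.
- tape: Loose roll of cream paper tape lying flat, with a brown core: 52 x 54 mm across, 13 mm high. Origin: centre of its underside; z up. Goes in the dish. About 30 g.
- case: Loose black flat slide case lying on the bench, 88 (x) x 53 (y) x 21 mm high; its lid stays shut. Origin: centre of its underside; x along its length. Grip it across the 53 mm. Goes in the tray. About 90 g.
- cap: Look-alike that does not belong: spare white screw cap lying flat, a plain disc 50 mm across and 18 mm high with no core. Origin: centre of its underside. Leave it.
- vial: Loose white strip vial with a white snap cap standing on the bench, 90 mm high, body 31 mm and cap 34 mm across. Origin: centre of its underside (axis within 1 mm); z up. Goes in the round cup. About 22 g.
- bottle: Loose small amber bottle with a black cap standing on the bench, 92 mm high: body 33 mm across up to about 60 mm, then a shoulder, cap 22 mm across from 74 mm up. Origin: centre of its underside; z up. Goes in the square cup. About 50 g.
- tall_vial: Look-alike that does not belong: taller, slimmer vial with a blue cap standing on the bench, 104 mm high, 31 mm across. Origin: centre of its underside. Leave it. (Fixed surroundings to swing clear of: a tall white analyser, over 0.3 m high, fills the bench beyond x = 0.5 to the right of y = -0.26; bench instruments stand beyond x = 0.62 on the left.)
- dish: Round dish with a very low rim, 82 mm outside, 76 mm inside; the rim stands 3 mm above its floor (6 mm above the origin). White insert fixed in the shallow grey caddy (250 x 205 mm); the four stand 2 x 2, 118 mm apart along its length (x), 96 mm across, and swap places between starts. Origin: centre of its underside, 5 mm above the bench; inner floor 3 mm above that.
- tray: Oblong tray, 112 (x) x 77 (y) mm outside, 106 x 71 mm inside; its rim stands 5 mm above its floor (8 mm above the origin). The case lies lengthwise in it, either way round. White insert fixed in the shallow grey caddy (250 x 205 mm); the four stand 2 x 2, 118 mm apart along its length (x), 96 mm across, and swap places between starts. Origin: centre of its underside, 5 mm above the bench; inner floor 3 mm above that.
- round_cup: Round cup, 62 mm outside, 56 mm inside; its wall stands 27 mm above its floor (30 mm above the origin). White insert fixed in the shallow grey caddy (250 x 205 mm); the four stand 2 x 2, 118 mm apart along its length (x), 96 mm across, and swap places between starts. Origin: centre of its underside, 5 mm above the bench; inner floor 3 mm above that.
- square_cup: Square cup, 58 x 58 mm outside, 52 x 52 mm inside; its wall stands 27 mm above its floor (30 mm above the origin). White insert fixed in the shallow grey caddy (250 x 205 mm); the four stand 2 x 2, 118 mm apart along its length (x), 96 mm across, and swap places between starts. Origin: centre of its underside, 5 mm above the bench; inner floor 3 mm above that.
Things that resemble listed ones, but are neither listed nor needed, are in the scene too. What is shaped like the tape but green is not meant.

How it is judged:
By the outcome, as a careful person would: the job done as asked, in the order asked, and still so for the second after the job is handed in, with the robot touching nothing.
It also fails if it takes over 128 s, if anything falls off the work surface, if the arm or the gripper's body presses on something with over 40 N, if the wrist force passes 120 N, or if a joint passes its speed limit or range.

## Robot

A 6-joint arm with a two-finger parallel gripper is mounted at the origin on a cart in front of the work surface, level with it; the furniture and walls round the work are solid. World frame = base frame: x ahead of the robot, y to its left, z up, the work surface at z = 0. Lengths are in m, angles in rad, forces in N, time in s.
With the tool pointing down it reaches from about 0.275 to 0.85 m from the base axis. Payload 19 kg.
Tool frame: the origin (TCP) lies between the finger pads; the fingertips stand 25 mm ahead of it and the grasp point (between the pads) lies 6 mm ahead of it; x points along the fingers, y is the direction in which the jaws open and shut, and the axes are right-handed (so a half turn about x gives the same grasp; the last joint's range is limited). The gripper opens to 85 mm and grips with 20 to 120 N. Pads are 22 mm wide; open, the fingers measure 114 mm over their backs; the gripper's body (76 mm by 85 mm) begins 54 mm behind the grasp point. The pads swing forward as they close: fully open they stand 13 mm farther back than shut.
Start: joints at [1.07, 0.15, 1.437, -0, 1.554, -0.134], TCP at [0.206, 0.537, 0.23] pointing down, gripper open.
Joint ranges: [-2.8, 2.8], [-0.68, 2.1], [0.12, 2.68], [-1.39, 4.53], [0.16, 2.79], [-2.81, 2.81]. Speed limits (rad/s): [1.89, 1.89, 2.22, 3.01, 3.01, 3.01].

## Interface

Orientations are given as a rotation vector (axis times angle).
In Python, from cell import robot gives the robot as it stands.
- The arm moves only by the tool jog_arm, never from a script. Its argument "motion" is a list of rows, each a list of 3 entries, a list of its own where there are three numbers: the finger opening in m, from 0 to 0.0854, then the shift along the tool's x, y, z in m, then the turn, a rotation vector about the tool's x, y, z in degrees. A call has exactly 10 rows; each row is the pose to reach, as a shift and turn from the pose measured when the call began, along the tool's axes at that moment; what a row does not reach only later rows make up. A row lasts 1/8 s, in which the tool goes at most 62.5 mm and 10.7 degrees, less where a joint would pass 70% of its speed; a pose out of reach is approached as far as the arm can. A call with a gripper value outside its range is refused whole. The fingers move at their own pace and stop on an object; "force" is the grip in N (left out, the last holds). Time passes only in rows, so rows that repeat a pose let the fingers close, or fill a call up. It gives the time, the measured TCP pose, the force and the opening at its end, in the units of the state.
- robot.get_obs(): the state, without advancing time (a new reading comes with each control period).
- robot.snapshot(name): name is "side" or "top"; returns a dict with "image" (420x560x3 uint8, blue, green, red), "fx", "fy", "cx", "cy" (pixels), "rvec" (rotation vector, rad) and "tvec" (3), from world to camera coordinates, as OpenCV has them. Camera axes: x right, y down, z forward; pixel columns grow to the right and rows downward; lengths in m; the calibration is good to about 2 mm. A picture is of the moment at which its call begins. There is no depth.
- robot.close_job(): hands the job in, once; it reports no verdict.
Trained networks look in the newest picture that a camera, given by its name, has taken for a name from the list of things; names that differ only in an ending like _2 or _b are one class to them, and where a whole thing is asked for, a point or a joint stands for the part that bears it (a point fixed in the world has none). Each returns a list of dicts, best first, with "confidence" (0 to 1); they miss things now and then, are a little off and sometimes report something else, mostly with a low value. They report only what shows in the picture. A call takes as long as a camera call. They do not tell look-alikes from the thing itself.
- robot.regions_of(camera, thing): "pixels" (420x560 bool, what is visible of it) and "extent" ([left, top, width, height] in pixels, round what is visible of it).
The state is a dict: "time_s": time; "joints": joint angles; "qd": joint speeds; "joint_torque": joint torques, N m; "eef_pos": TCP position; "eef_rot": TCP orientation; "wrist_force": force on the tool from outside, world axes, zero at the start; "moment": the same for the moment, N m; "opening": finger opening in m.
Only numpy, scipy, OpenCV 4.12 (cv2) and the standard library are available. Lean on these libraries where they do the work, as an engineer would, in place of code of your own. Each camera call takes 0.05 s, during which the arm holds its last target. There are 200 camera calls.

## Working session

There is one attempt and no reset: what is moved stays moved. The work goes in short steps, Python scripts to look and compute and a tool call to move; the robot and the scene stay as the last step left them, time stands still between calls to the robot, and variables do not carry over. Pictures are saved under pics/ and viewed, about 12 in all and at most 16, crops included, and the job is handed in when it is done.

Besides the shell and the picture viewer there is one more tool, called after "Emit:" by a JSON object that holds its "method" and its "body". jog_arm: Moves the arm, as the interface text tells. Its arguments: {"type":"object","properties":{"motion":{"type":"array"},"force":{"type":"number"}},"required":["motion"]}

```bash
mkdir -p pics; ls
cat > h.py <<'E'
import numpy as np, cv2
from cell import robot
from scipy.spatial.transform import Rotation as R
def snap(n,f=None):
    s=robot.snapshot(n)
    if f: cv2.imwrite('pics/'+f+'.png',s['image'])
    return s
def ray(s,u,v,z):
    Rm=cv2.Rodrigues(np.array(s['rvec'],float))[0];t=np.array(s['tvec'],float).ravel()
    d=Rm.T@np.array([(u-s['cx'])/s['fx'],(v-s['cy'])/s['fy'],1]);c=-Rm.T@t
    return c+d*(z-c[2])/d[2]
def proj(s,p):
    Rm=cv2.Rodrigues(np.array(s['rvec'],float))[0];t=np.array(s['tvec'],float).ravel()
    q=Rm@np.array(p)+t;return np.array([s['fx']*q[0]/q[2]+s['cx'],s['fy']*q[1]/q[2]+s['cy']])
E
python3 - <<'E'
from h import *
o=robot.get_obs();print({k:np.round(o[k],3) for k in o})
print(R.from_rotvec(o['eef_rot']).as_matrix().round(3))
for c in('top','side'):
    s=snap(c,c+'0');Rm=cv2.Rodrigues(np.array(s['rvec'],float))[0]
    print(c,s['fx'],'cam at',(-Rm.T@np.array(s['tvec']).ravel()).round(3), Rm.round(2).tolist())
    for n in('tape','case','cap','vial','bottle','tall_vial','dish','tray','round_cup','square_cup'):
        for r in robot.regions_of(c,n)[:3]:
            m=r['pixels'];ys,xs=np.nonzero(m)
            print(n,round(r['confidence'],2),r['extent'],(xs.mean().round(1),ys.mean().round(1)),ray(s,xs.mean(),ys.mean(),0.01)[:2].round(3))
E
```

```text
pics
{'time_s': np.float64(0.0), 'joints': array([ 1.07 ,  0.151,  1.438,  0.   ,  1.554, -0.134]), 'qd': array([-0.   ,  0.002,  0.001, -0.001,  0.   , -0.   ]), 'joint_torque': array([ 0.0000e+00, -7.1308e+01, -5.7085e+01, -0.0000e+00,  9.0000e-03,
       -0.0000e+00]), 'eef_pos': array([0.206, 0.537, 0.23 ]), 'eef_rot': array([ 0.287,  1.552, -0.289]), 'wrist_force': array([ 0.115, -0.517,  0.744]), 'moment': array([-0.04 , -0.016,  0.006]), 'opening': np.float64(0.086)}
[[-0.001  0.359  0.933]
 [-0.001  0.933 -0.359]
 [-1.    -0.001 -0.   ]]
top 510.1697419463478 cam at [0.334 0.184 1.189] [[0.02, -1.0, -0.0], [-0.99, -0.01, -0.14], [0.14, 0.01, -0.99]]
tape 0.8 [139.1, 179.5, 20.1, 23.1] (np.float64(150.3), np.float64(192.1)) [0.537 0.495]
tape 0.71 [233.3, 230.2, 19.9, 21.6] (np.float64(239.9), np.float64(241.5)) [0.424 0.282]
case 0.95 [173.7, 221.9, 23.2, 33.9] (np.float64(184.4), np.float64(238.3)) [0.43  0.411]
cap 0.7 [279.8, 223.9, 20.6, 23.2] (np.float64(286.0), np.float64(234.3)) [0.442 0.175]
vial 0.85 [180.2, 161.8, 18.7, 24.1] (np.float64(189.0), np.float64(173.7)) [
[... 1463 characters left out ...]
t64(298.3), np.float64(173.1)) [0.579 0.34 ]
bottle 0.75 [247.6, 216.7, 20.7, 18.2] (np.float64(257.2), np.float64(224.7)) [0.447 0.173]
tall_vial 0.96 [305.8, 174.6, 17.0, 47.3] (np.float64(312.8), np.float64(196.2)) [0.589 0.243]
dish 0.92 [333.7, 316.2, 36.8, 38.3] (np.float64(352.9), np.float64(332.7)) [ 0.553 -0.146]
tray 0.56 [307.1, 269.8, 72.1, 43.9] (np.float64(342.1), np.float64(292.7)) [ 0.564 -0.054]
tray 0.16 [216.5, 153.1, 37.4, 22.5] (np.float64(233.2), np.float64(164.1)) [0.432 0.413]
round_cup 0.62 [275.4, 321.4, 38.7, 44.1] (np.float64(292.1), np.float64(341.2)) [ 0.448 -0.14 ]
square_cup 0.62 [276.1, 320.5, 36.8, 44.4] (np.float64(292.4), np.float64(341.3)) [ 0.448 -0.14 ]
```

Run:
```python
import cv2,numpy as np
a=cv2.imread('pics/top0.png')[130:290,110:470];cv2.imwrite('pics/t0c.png',cv2.resize(a,None,fx=2.2,fy=2.2,interpolation=cv2.INTER_CUBIC))
a=cv2.imread('pics/side0.png')[100:400,190:420];cv2.imwrite('pics/s0c.png',cv2.resize(a,None,fx=2,fy=2,interpolation=cv2.INTER_CUBIC))
```

```text
(no output)
```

View pics/t0c.png

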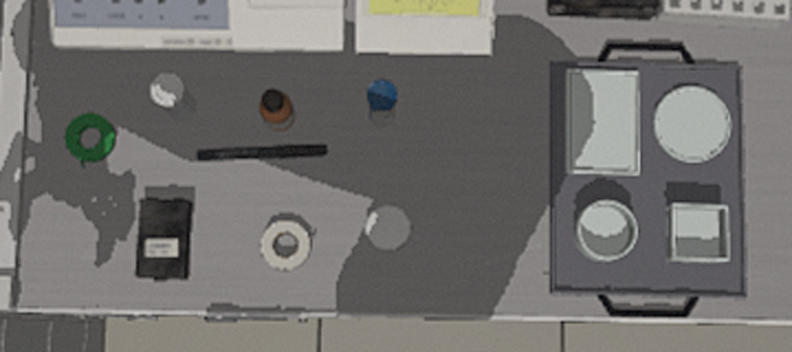

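View pics/s0c.png

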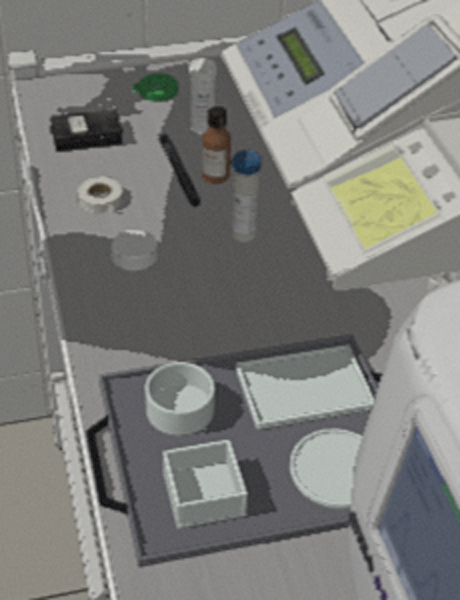

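The top crop shows the cream tape at (240,241) with the case to its left at (184,239). The green roll at (151,192) is the decoy. The back row is vial (186,170), bottle (234,176) and blue vial (284,175). In the caddy, the tray is far-left, the dish far-right, the round cup near-left and the square cup near-right.

Run:
```python
from h import *
from scipy.optimize import least_squares
s={c:snap(c) for c in('top','side')}
def mask(c,n,near):
    b=None
    for r in robot.regions_of(c,n):
        ys,xs=np.nonzero(r['pixels'])
        d=np.hypot(xs.mean()-near[0],ys.mean()-near[1])
        if d<25 and (b is None or r['confidence']>b[0]): b=(r['confidence'],r['pixels'])
    return b[1] if b else None
def rect(c,n,near,z):
    m=mask(c,n,near)
    ys,xs=np.nonzero(m)
    p=np.array([ray(s[c],x,y,z)[:2] for x,y in zip(xs,ys)])
    r=cv2.minAreaRect((p*1000).astype(np.float32)); print(c,n,'rect',np.round(r[0],1),np.round(r[1],1),round(r[2],1),'mean',(p.mean(0)*1000).round(1))
rect('top','case',(184,238),.021);rect('side','case',(233,164),.021)
rect('top','tape',(240,241),.008);rect('side','tape',(240,196),.008)
rect('top','tray',(384,186),.013);rect('side','tray',(342,292),.013)
rect('top','dish',(424,186),.010);rect('side','dish',(353,332),.010)
rect('top','round_cup',(385,235),.03);rect('top','square_cup',(427,236),.03)
# silhouette fit for upright cylinders: bbox match
def fit(n,prof,nt,ns,g):
    ph=np.linspace(0,2*np.pi,24)
    ms={'top':mask('top',n,nt),'side':mask('side',n,ns)}
    def bb(c,x):
        q=np.array([proj(s[c],[x[0]+r*np.cos(a),x[1]+r*np.sin(a),z]) for r,z in prof for a in ph])
        return np.r_[q.min(0),q.max(0)]
    def f(x):
        e=[]
        for c,m in ms.items():
            if m is None: continue
            ys,xs=np.nonzero(m);e.append(bb(c,x)-[xs.min(),ys.min(),xs.max()+1,ys.max()+1])
        return np.concatenate(e)
    r=least_squares(f,g,loss='soft_l1');print(n,r.x.round(4),f(r.x).round(1))
fit('vial',[(.0155,0),(.0155,.07),(.017,.075),(.017,.09)],(189,172),(291,145),[.57,.4])
fit('bottle',[(.0165,0),(.0165,.06),(.011,.074),(.011,.092)],(235,180),(298,173),[.56,.3])
fit('tape',[(.0265,0),(.0265,.013)],(240,241),(240,196),[.42,.28])
fit('round_cup',[(.031,.005),(.031,.035)],(385,235),(280,300),[.44,-.05])
fit('dish',[(.041,.005),(.041,.011)],(424,186),(353,332),[.56,-.15])
```

```text
top case rect [428.5 408.9] [55.2 85.8] 88.8 mean [428.1 408.9]
side case rect [430.6 397.1] [85.7 83.3] 0.2 mean [430.3 395.4]
top tape rect [424.3 281.9] [48.8 51.2] 0.9 mean [423.9 282.2]
side tape rect [426.2 280.5] [68.4 48. ] 79.8 mean [426.3 278.9]
top tray rect [559.3 -51.5] [ 82.3 115.2] 89.5 mean [559.6 -51.3]
side tray rect [564.1 -54.9] [ 83.7 114.3] 88.8 mean [562.7 -56.4]
top dish rect [ 559.4 -147.4] [78.7 80.2] 45.1 mean [ 559.4 -147.5]
side dish rect [ 552.1 -142. ] [86.5 57.1] 62.3 mean [ 554.8 -144.6]Traceback (most recent call last):
  File "<stdin>", line 20, in <module>
  File "<stdin>", line 13, in rect
    return _wrapfunc(a, 'nonzero')
    return _wrapit(obj, method, *args, **kwds)
    result = getattr(arr, method)(*args, **kwds)
ValueError: Calling nonzero on 0d arrays is not allowed. Use np.atleast_1d(scalar).nonzero() instead.
```

Emit:
{"method": "jog_arm", "body": {"motion": [[0.085, [0.02, -0.02, 0.04], [-5, 0, 0]], [0.085, [0.04, -0.045, 0.085], [-9, 0, 0]], [0.085, [0.06, -0.07, 0.13], [-13, 0, 0]], [0.085, [0.08, -0.095, 0.175], [-17, 0, 0]], [0.085, [0.1, -0.12, 0.22], [-21.1, 0, 0]], [0.085, [0.125, -0.145, 0.265], [-21.1, 0, 0]], [0.085, [0.15, -0.159, 0.295], [-21.1, 0, 0]], [0.085, [0.15, -0.159, 0.295], [-21.1, 0, 0]], [0.085, [0.15, -0.159, 0.295], [-21.1, 0, 0]], [0.085, [0.15, -0.159, 0.295], [-21.1, 0, 0]]], "force": 30}}

```text
time_s: 2.9
eef_pos: [0.4244, 0.2834, 0.081]
eef_rot: [-0.002, 1.57, 0.002]
wrist_force: [-0.6, 0.4, 0.4]
opening: 0.0846
```

Emit:
{"method": "jog_arm", "body": {"motion": [[0.085, [0.025, -0.001, 0], [0, 0, 0]], [0.085, [0.045, -0.001, 0], [0, 0, 0]], [0.085, [0.0555, -0.001, 0], [0, 0, 0]], [0.085, [0.0555, -0.001, 0], [0, 0, 0]], [0.03, [0.0555, -0.001, 0], [0, 0, 0]], [0.03, [0.0555, -0.001, 0], [0, 0, 0]], [0.03, [0.0555, -0.001, 0], [0, 0, 0]], [0.03, [0.0555, -0.001, 0], [0, 0, 0]], [0.03, [0.0555, -0.001, 0], [0, 0, 0]], [0.03, [0.0555, -0.001, 0], [0, 0, 0]]], "force": 30}}

```text
time_s: 4.15
eef_pos: [0.4244, 0.2824, 0.0255]
eef_rot: [-0.002, 1.57, 0.002]
wrist_force: [-0.5, 0.4, -0.3]
opening: 0.0302
```

Run:
```python
from h import *
s=snap('side','s1');a=s['image'][110:260,190:340];cv2.imwrite('pics/s1c.png',cv2.resize(a,None,fx=4,fy=4,interpolation=cv2.INTER_CUBIC))
o=robot.get_obs();print(o['opening'],o['wrist_force'],o['eef_pos'])
```

```text
0.030015611978532232 [-0.15169559  0.33585292  0.35932076] [0.42442714 0.28237957 0.02547471]
```

View pics/s1c.png

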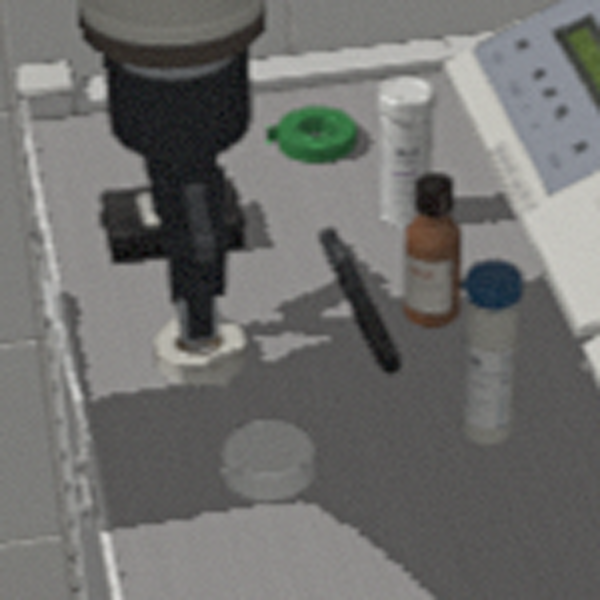

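The fingers shut to 30 mm over the tape, so they passed above it: the tips are higher than I assumed. I'll estimate the tip height from the image.

Run:
```python
from h import *
s=snap('side');t=snap('top')
for y in(.267,.255):
  for z in(.005,.013,.02):
    q=proj(s,[.4244,y,z]);print(y,z,q.round(1),'crop',((q-[190,110])*4).round())
print('tape centre proj',((proj(s,[.4244,.282,.013])-[190,110])*4).round())
a=s['image'][175:215,215:265];b=t['image'][215:265,215:265]
cv2.imwrite('pics/s2c.png',np.hstack([cv2.resize(a,(500,400)),cv2.resize(b,(400,400))])[:, :800])
for r in robot.regions_of('top','tape'):
    ys,xs=np.nonzero(r['pixels']);print(r['confidence'],xs.mean(),ys.mean())
```

```text
0.267 0.005 [239.7 201.6] crop [199. 366.]
0.267 0.013 [239.5 198.8] crop [198. 355.]
0.267 0.02 [239.4 196.3] crop [197. 345.]
0.255 0.005 [240.6 204.8] crop [202. 379.]
0.255 0.013 [240.4 201.9] crop [202. 368.]
0.255 0.02 [240.2 199.5] crop [201. 358.]
tape centre proj [194. 339.]
0.55 150.7536231884058 192.45507246376812
0.22 383.60073037127205 185.55751673767497
```

View pics/s2c.png

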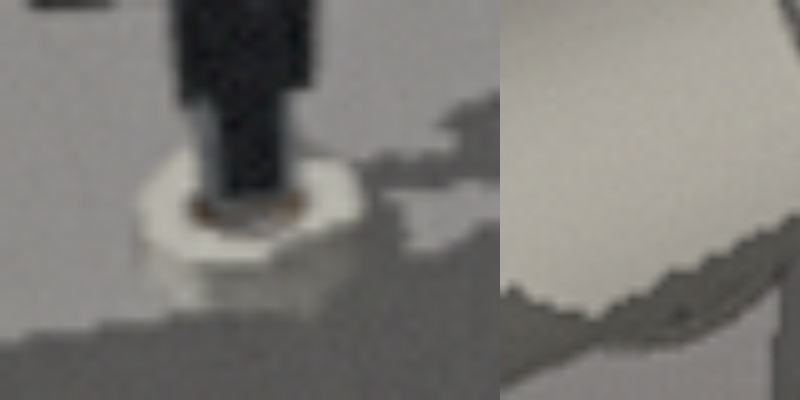

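Emit:
{"method": "jog_arm", "body": {"motion": [[0.075, [0, 0, 0], [0, 0, 0]], [0.075, [0, 0, 0], [0, 0, 0]], [0.075, [0, 0, 0], [0, 0, 0]], [0.075, [0, 0, 0], [0, 0, 0]], [0.075, [0.01, 0, 0], [0, 0, 0]], [0.03, [0.01, 0, 0], [0, 0, 0]], [0.03, [0.01, 0, 0], [0, 0, 0]], [0.03, [0.01, 0, 0], [0, 0, 0]], [0.03, [0.01, 0, 0], [0, 0, 0]], [0.03, [0.01, 0, 0], [0, 0, 0]]], "force": 30}}

```text
time_s: 5.6
eef_pos: [0.4245, 0.2824, 0.0156]
eef_rot: [-0.002, 1.57, 0.003]
wrist_force: [1.2, -0.1, -0.5]
opening: 0.0304
```

Run:
```python
from h import *
s=snap('side')
a=s['image'][150:220,200:290]
cv2.imwrite('pics/s3c.png',cv2.resize(a,None,fx=8,fy=8,interpolation=cv2.INTER_CUBIC))
for y in(.267,.255):
  for z in(.0,.013):
    q=proj(s,[.4244,y,z]);print(y,z,((q-[200,150])*8).round())
```

```text
0.267 0.0 [318. 427.]
0.267 0.013 [316. 390.]
0.255 0.0 [325. 452.]
0.255 0.013 [323. 416.]
```

View pics/s3c.png

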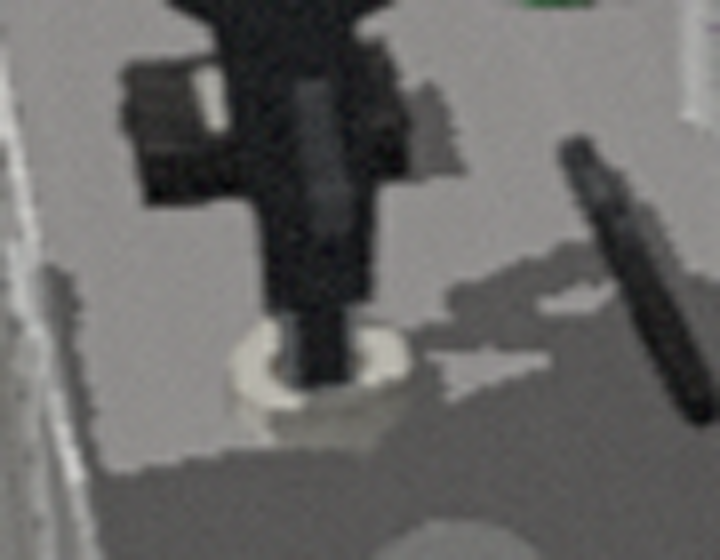

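Emit:
{"method": "jog_arm", "body": {"motion": [[0.075, [0, 0, 0], [0, 0, 0]], [0.075, [0, 0, 0], [0, 0, 0]], [0.075, [0, 0, 0], [0, 0, 0]], [0.075, [0, 0, 0], [0, 0, 0]], [0.075, [0.005, 0, 0], [0, 0, 0]], [0.075, [0.01, 0, 0], [0, 0, 0]], [0.04, [0.01, 0, 0], [0, 0, 0]], [0.04, [0.01, 0, 0], [0, 0, 0]], [0.04, [0.01, 0, 0], [0, 0, 0]], [0.04, [0.01, 0, 0], [0, 0, 0]]], "force": 30}}

```text
time_s: 6.9
eef_pos: [0.4245, 0.2824, 0.0057]
eef_rot: [-0.002, 1.57, 0.003]
wrist_force: [-2.9, -1.2, 4.4]
opening: 0.049
```

Run:
```python
from h import *
s=snap('side')
a=s['image'][150:220,200:290]
cv2.imwrite('pics/s4c.png',cv2.resize(a,None,fx=8,fy=8,interpolation=cv2.INTER_CUBIC))
o=robot.get_obs();print(o['opening'],o['wrist_force'],o['eef_pos'])
```

```text
0.048833054223991396 [-3.16105949 -0.92439319  5.32546021] [0.42443344 0.28239983 0.00567197]
```

View pics/s4c.png

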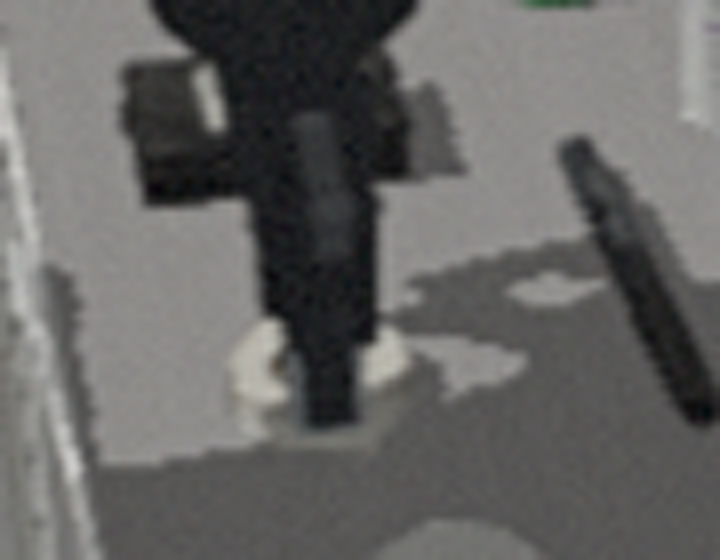

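Emit:
{"method": "jog_arm", "body": {"motion": [[0.075, [0, 0, 0], [0, 0, 0]], [0.075, [0, 0, 0], [0, 0, 0]], [0.075, [0, 0, 0], [0, 0, 0]], [0.075, [0, 0, 0], [0, 0, 0]], [0.075, [0.003, 0, 0], [0, 0, 0]], [0.075, [0.005, 0, 0], [0, 0, 0]], [0.04, [0.005, 0, 0], [0, 0, 0]], [0.04, [0.005, 0, 0], [0, 0, 0]], [0.04, [0.005, 0, 0], [0, 0, 0]], [0.04, [0.005, 0, 0], [0, 0, 0]]], "force": 30}}

```text
time_s: 8.2
eef_pos: [0.4244, 0.2824, 0.0009]
eef_rot: [-0.002, 1.57, 0.003]
wrist_force: [-2.2, -1.0, 5.3]
opening: 0.0496
```

Emit:
{"method": "jog_arm", "body": {"motion": [[0.04, [-0.002, 0, 0], [0, 0, 0]], [0.04, [-0.006, 0, 0], [0, 0, 0]], [0.04, [-0.012, 0, 0], [0, 0, 0]], [0.04, [-0.02, 0, 0], [0, 0, 0]], [0.04, [-0.03, 0, 0], [0, 0, 0]], [0.04, [-0.045, 0, 0], [0, 0, 0]], [0.04, [-0.065, 0, 0], [0, 0, 0]], [0.04, [-0.085, 0, 0], [0, 0, 0]], [0.04, [-0.1, 0, 0], [0, 0, 0]], [0.04, [-0.1, 0, 0], [0, 0, 0]]], "force": 30}}

```text
time_s: 9.45
eef_pos: [0.4248, 0.2826, 0.1021]
eef_rot: [-0.001, 1.568, 0.003]
wrist_force: [0.0, -0.3, -0.0]
opening: 0.0497
```

Run:
```python
from h import *
s=snap('side')
a=s['image'][110:220,190:310]
cv2.imwrite('pics/s5c.png',cv2.resize(a,None,fx=6,fy=6,interpolation=cv2.INTER_CUBIC))
o=robot.get_obs();print(o['opening'],o['wrist_force'],o['eef_pos'],o['joints'].round(3))
for y in(.282,.256):
  for z in(.06,.08,.1):
    q=proj(s,[.4244,y,z]);print(y,z,((q-[190,110])*6).round())
```

```text
0.049893376285488365 [-0.68933835  0.1658474  -0.55390267] [0.42442015 0.2823926  0.10113221] [ 0.436  0.095  1.768  0.     1.277 -1.138]
0.282 0.06 [284. 407.]
0.282 0.08 [281. 363.]
0.282 0.1 [278. 317.]
0.256 0.06 [295. 448.]
0.256 0.08 [292. 403.]
0.256 0.1 [290. 357.]
```

View pics/s5c.png

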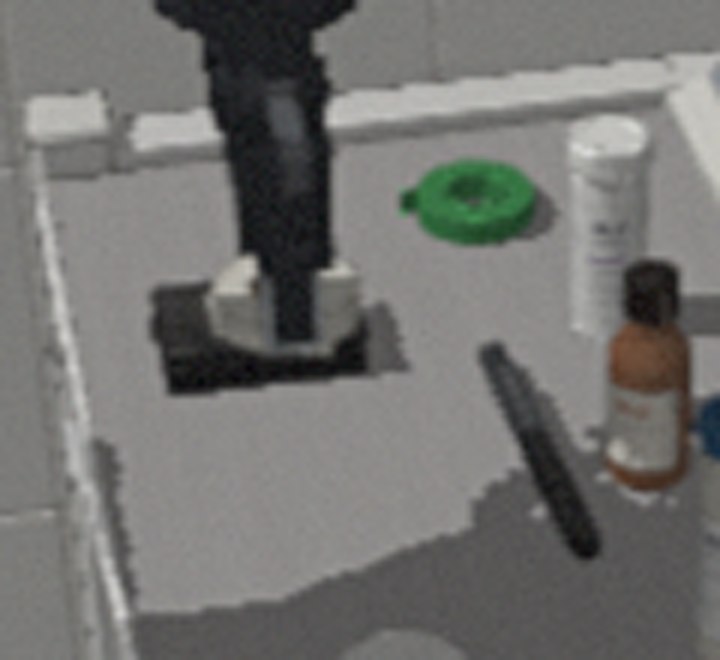

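Emit:
{"method": "jog_arm", "body": {"motion": [[0.04, [-0.02, -0.02, 0.006], [0, 0, 0]], [0.04, [-0.04, -0.06, 0.019], [0, 0, 0]], [0.04, [-0.05, -0.11, 0.034], [0, 0, 0]], [0.04, [-0.05, -0.165, 0.051], [0, 0, 0]], [0.04, [-0.05, -0.22, 0.068], [0, 0, 0]], [0.04, [-0.05, -0.275, 0.086], [0, 0, 0]], [0.04, [-0.05, -0.33, 0.103], [0, 0, 0]], [0.04, [-0.05, -0.38, 0.119], [0, 0, 0]], [0.04, [-0.05, -0.415, 0.13], [0, 0, 0]], [0.04, [-0.05, -0.4275, 0.1345], [0, 0, 0]]]}}

```text
time_s: 10.75
eef_pos: [0.5598, -0.1465, 0.1496]
eef_rot: [0.001, 1.571, 0.002]
wrist_force: [0.0, 1.0, -0.6]
opening: 0.0496
```

Run:
```python
from h import *
s=snap('side');t=snap('top')
a=s['image'][100:420,200:500]; b=t['image'][100:300,330:530]
cv2.imwrite('pics/s6c.png',np.hstack([cv2.resize(a,(450,480)),cv2.resize(b,(350,350))[:480] if 0 else cv2.copyMakeBorder(cv2.resize(b,(350,350)),0,130,0,0,0)]))
o=robot.get_obs();print(o['opening'],o['wrist_force'],o['eef_pos'],o['eef_rot'],o['joints'].round(3))
```

```text
0.04957787445420028 [-0.30091     0.63131164 -1.6917006 ] [ 0.55984099 -0.1453934   0.150014  ] [1.89583307e-06 1.57038561e+00 2.26267177e-03] [-0.388  0.197  1.547  0.002  1.398 -1.961]
```

View pics/s6c.png

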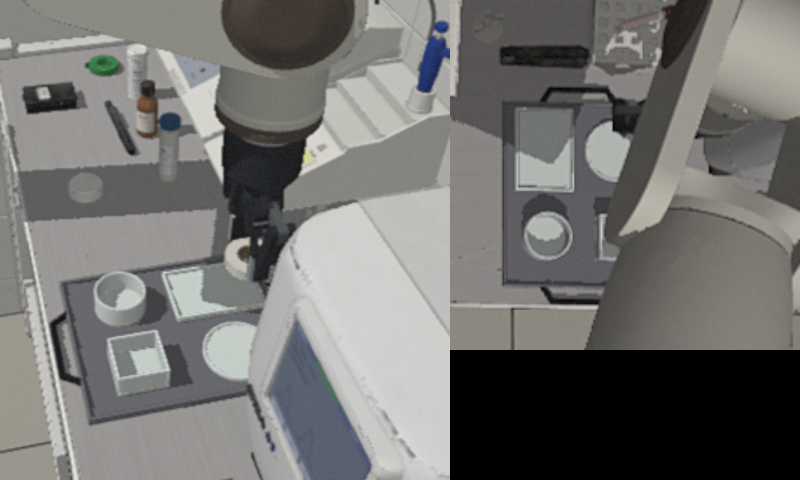

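Run:
```python
from h import *
s=snap('side')
# wrist centre, bottom of lower housing; y assumed
for z in (.30,.34,.38,.42): print(z, ray(s,393,113,z).round(3), ray(s,425,113,z).round(3))
for y in(-.26,): 
  for z in(.25,.3,.35): print('analyser edge',[proj(s,[x,y,z]).round(0).tolist() for x in(.5,.55,.6)])
```

```text
0.3 [0.675 0.074 0.3  ] [0.728 0.062 0.3  ]
0.34 [0.641 0.006 0.34 ] [ 0.69  -0.005  0.34 ]
0.38 [ 0.608 -0.063  0.38 ] [ 0.652 -0.073  0.38 ]
0.42 [ 0.575 -0.131  0.42 ] [ 0.614 -0.14   0.42 ]
analyser edge [[358.0, 290.0], [395.0, 283.0], [432.0, 277.0]]
analyser edge [[361.0, 261.0], [401.0, 255.0], [439.0, 248.0]]
analyser edge [[366.0, 229.0], [407.0, 223.0], [447.0, 217.0]]
```

Run:
```python
from h import *
s=snap('side');t=snap('top')
for z in np.arange(.40,.56,.02): print(round(z,2), 'side cap',ray(s,393,113,z)[:2].round(3),'top dark', ray(t,461,117,z)[:2].round(3))
cv2.imwrite('pics/s7c.png',np.hstack([cv2.resize(s['image'][80:280,330:480],(420,560)),cv2.resize(t['image'][60:200,400:490],(360,560))]))
```

```text
0.4 side cap [ 0.592 -0.097] top dark [ 0.599 -0.099]
0.42 side cap [ 0.575 -0.131] top dark [ 0.592 -0.092]
0.44 side cap [ 0.559 -0.165] top dark [ 0.586 -0.085]
0.46 side cap [ 0.542 -0.199] top dark [ 0.579 -0.078]
0.48 side cap [ 0.525 -0.234] top dark [ 0.572 -0.07 ]
0.5 side cap [ 0.509 -0.268] top dark [ 0.565 -0.063]
0.52 side cap [ 0.492 -0.302] top dark [ 0.559 -0.056]
0.54 side cap [ 0.476 -0.336] top dark [ 0.552 -0.049]
0.56 side cap [ 0.459 -0.371] top dark [ 0.545 -0.042]
```

View pics/s7c.png

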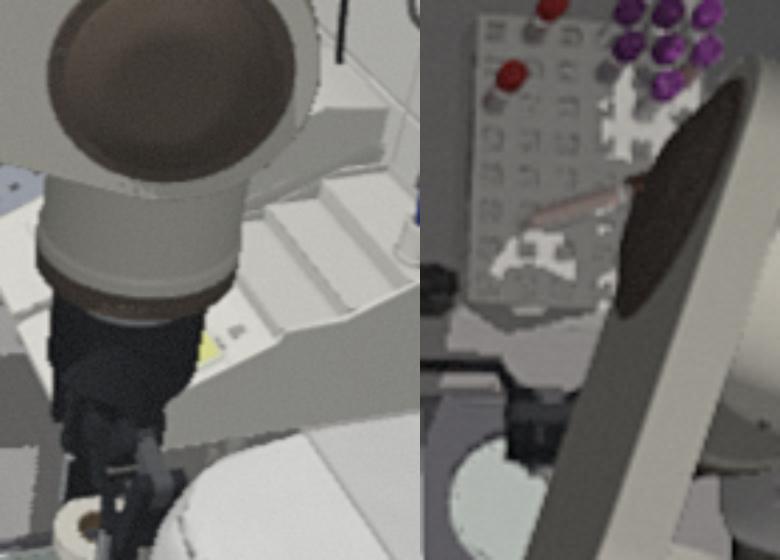

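Emit:
{"method": "jog_arm", "body": {"motion": [[0.04, [0.03, -0.001, 0], [0, 0, 0]], [0.04, [0.065, -0.0015, 0], [0, 0, 0]], [0.04, [0.1, -0.0015, 0], [0, 0, 0]], [0.04, [0.125, -0.0015, 0], [0, 0, 0]], [0.04, [0.136, -0.0015, 0], [0, 0, 0]], [0.04, [0.1395, -0.0015, 0], [0, 0, 0]], [0.04, [0.1395, -0.0015, 0], [0, 0, 0]], [0.064, [0.1395, -0.0015, 0], [0, 0, 0]], [0.064, [0.1395, -0.0015, 0], [0, 0, 0]], [0.064, [0.1395, -0.0015, 0], [0, 0, 0]]]}}

```text
time_s: 12.25
eef_pos: [0.56, -0.145, 0.0116]
eef_rot: [-0.002, 1.569, 0.004]
wrist_force: [0.2, -0.7, 0.7]
opening: 0.0638
```

Emit:
{"method": "jog_arm", "body": {"motion": [[0.07, [-0.03, 0, 0], [0, 0, 0]], [0.085, [-0.08, 0, 0], [0, 0, 0]], [0.085, [-0.12, 0.03, -0.007], [0, 0, 0]], [0.085, [-0.14, 0.08, -0.019], [0, 0, 0]], [0.085, [-0.14, 0.14, -0.033], [0, 0, 0]], [0.085, [-0.14, 0.2, -0.048], [0, 0, 0]], [0.085, [-0.14, 0.26, -0.062], [0, 0, 0]], [0.085, [-0.14, 0.32, -0.076], [0, 0, 0]], [0.085, [-0.14, 0.375, -0.09], [0, 0, 0]], [0.085, [-0.14, 0.42, -0.1], [0, 0, 0]]]}}

```text
time_s: 13.5
eef_pos: [0.4574, 0.2765, 0.1522]
eef_rot: [-0.002, 1.569, 0.004]
wrist_force: [0.7, -0.3, -0.3]
opening: 0.0852
```

Run:
```python
from h import *
s=snap('side');t=snap('top')
for n,c in(('tape','top'),('tape','side'),('dish','top')):
    S=t if c=='top' else s
    for r in robot.regions_of(c,n)[:3]:
        ys,xs=np.nonzero(r['pixels']);print(c,n,round(r['confidence'],2),r['extent'],ray(S,xs.mean(),ys.mean(),.015).round(3))
cv2.imwrite('pics/s8c.png',cv2.resize(s['image'][240:390,240:420],None,fx=4,fy=4,interpolation=cv2.INTER_CUBIC))
o=robot.get_obs();print(o['eef_pos'],o['eef_rot'])
```

```text
top tape 0.7 [140.3, 178.3, 12.5, 24.4] [0.533 0.502 0.015]
top tape 0.56 [413.1, 174.2, 23.8, 25.1] [ 0.56  -0.144  0.015]
side tape 0.76 [261.8, 139.1, 16.6, 8.3] [0.539 0.483 0.015]
side tape 0.66 [344.6, 316.1, 24.8, 27.8] [ 0.56  -0.144  0.015]
top dish 0.91 [407.8, 172.7, 34.2, 31.5] [ 0.558 -0.147  0.015]
[0.45831387 0.27418299 0.15185247] [-0.0024432   1.56907731  0.00367429]
```

View pics/s8c.png

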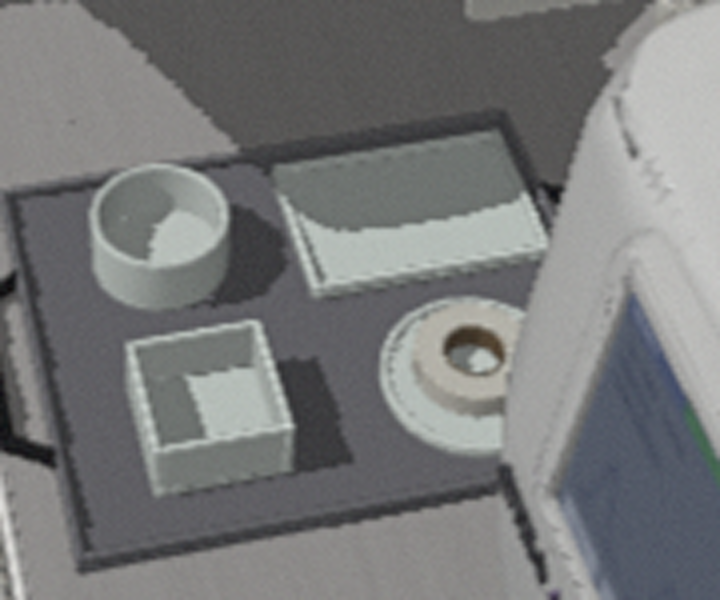

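Emit:
{"method": "jog_arm", "body": {"motion": [[0.085, [0, 0.03, -0.006], [0, 0, 0]], [0.085, [0.02, 0.07, -0.015], [0, 0, 0]], [0.085, [0.05, 0.105, -0.024], [0, 0, 0]], [0.085, [0.08, 0.13, -0.029], [0, 0, 0]], [0.085, [0.105, 0.135, -0.03], [0, 0, 0]], [0.085, [0.13, 0.135, -0.03], [0, 0, 0]], [0.085, [0.145, 0.135, -0.03], [0, 0, 0]], [0.085, [0.149, 0.135, -0.03], [0, 0, 0]], [0.085, [0.149, 0.135, -0.03], [0, 0, 0]], [0.045, [0.149, 0.135, -0.03], [0, 0, 0]]], "force": 40}}

```text
time_s: 15.0
eef_pos: [0.4285, 0.4094, 0.0039]
eef_rot: [-0.002, 1.568, 0.004]
wrist_force: [-0.1, -0.6, 0.4]
opening: 0.0694
```

Emit:
{"method": "jog_arm", "body": {"motion": [[0.045, [0, 0, 0], [0, 0, 0]], [0.045, [0, 0, 0], [0, 0, 0]], [0.045, [0, 0, 0], [0, 0, 0]], [0.045, [0, 0, 0], [0, 0, 0]], [0.045, [-0.005, 0, 0], [0, 0, 0]], [0.045, [-0.015, 0, 0], [0, 0, 0]], [0.045, [-0.03, 0, 0], [0, 0, 0]], [0.045, [-0.05, 0, 0], [0, 0, 0]], [0.045, [-0.07, 0, 0], [0, 0, 0]], [0.045, [-0.07, 0, 0], [0, 0, 0]]], "force": 40}}

```text
time_s: 16.25
eef_pos: [0.4291, 0.4098, 0.076]
eef_rot: [-0.0, 1.565, 0.006]
wrist_force: [0.6, -0.1, -0.4]
opening: 0.0515
```

Run:
```python
from h import *
s=snap('side')
cv2.imwrite('pics/s9c.png',cv2.resize(s['image'][90:220,190:320],None,fx=4,fy=4,interpolation=cv2.INTER_CUBIC))
o=robot.get_obs();print(o['eef_pos'],o['eef_rot'],o['opening'],o['wrist_force'])
```

```text
[0.42856698 0.4094785  0.07463336] [-9.90152747e-04  1.56676718e+00  4.95390313e-03] 0.05138193772613591 [ 0.17488737  0.56318619 -0.890407  ]
```

View pics/s9c.png

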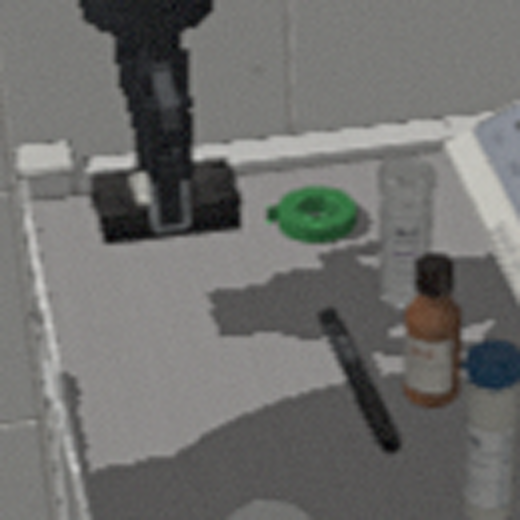

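Emit:
{"method": "jog_arm", "body": {"motion": [[0.045, [-0.025, -0.01, 0.003], [0, 0, 0]], [0.045, [-0.06, -0.035, 0.01], [0, 0, 0]], [0.045, [-0.085, -0.07, 0.02], [0, 0, 0]], [0.045, [-0.095, -0.115, 0.033], [0, 0, 0]], [0.045, [-0.095, -0.165, 0.047], [0, 0, 0]], [0.045, [-0.095, -0.215, 0.061], [0, 0, 0]], [0.045, [-0.095, -0.265, 0.076], [0, 0, 0]], [0.045, [-0.095, -0.315, 0.09], [0, 0, 0]], [0.045, [-0.095, -0.365, 0.104], [0, 0, 0]], [0.045, [-0.095, -0.41, 0.117], [0, 0, 0]]]}}

```text
time_s: 17.55
eef_pos: [0.5467, -0.0021, 0.1682]
eef_rot: [-0.0, 1.568, 0.005]
wrist_force: [0.1, -0.5, -1.6]
opening: 0.0514
```

Emit:
{"method": "jog_arm", "body": {"motion": [[0.045, [0, -0.025, 0.008], [0, 0, 0]], [0.045, [0.005, -0.045, 0.0125], [0, 0, 0]], [0.045, [0.03, -0.05, 0.0143], [0, 0, 0]], [0.045, [0.06, -0.05, 0.0143], [0, 0, 0]], [0.045, [0.09, -0.05, 0.0143], [0, 0, 0]], [0.045, [0.12, -0.05, 0.0143], [0, 0, 0]], [0.045, [0.14, -0.05, 0.0143], [0, 0, 0]], [0.045, [0.145, -0.05, 0.0143], [0, 0, 0]], [0.045, [0.145, -0.05, 0.0143], [0, 0, 0]], [0.045, [0.145, -0.05, 0.0143], [0, 0, 0]]]}}

```text
time_s: 18.8
eef_pos: [0.562, -0.0517, 0.024]
eef_rot: [-0.001, 1.567, 0.005]
wrist_force: [-0.2, 0.6, -1.4]
opening: 0.0516
```

Emit:
{"method": "jog_arm", "body": {"motion": [[0.045, [0.006, 0, -0.001], [0, 0, 0]], [0.045, [0.0105, 0, -0.001], [0, 0, 0]], [0.045, [0.0105, 0, -0.001], [0, 0, 0]], [0.066, [0.0105, 0, -0.001], [0, 0, 0]], [0.066, [0.0105, 0, -0.001], [0, 0, 0]], [0.066, [0.0105, 0, -0.001], [0, 0, 0]], [0.066, [-0.02, 0, -0.001], [0, 0, 0]], [0.066, [-0.06, 0, -0.001], [0, 0, 0]], [0.066, [-0.11, 0, -0.001], [0, 0, 0]], [0.066, [-0.146, 0, -0.001], [0, 0, 0]]]}}

```text
time_s: 20.05
eef_pos: [0.5606, -0.0521, 0.1724]
eef_rot: [-0.001, 1.565, 0.004]
wrist_force: [0.2, -0.5, 0.1]
opening: 0.066
```

Emit:
{"method": "jog_arm", "body": {"motion": [[0.085, [0, 0.03, -0.006], [0, 0, 0]], [0.085, [0, 0.08, -0.016], [0, 0, 0]], [0.085, [0, 0.13, -0.026], [0, 0, 0]], [0.085, [0, 0.18, -0.036], [0, 0, 0]], [0.085, [0, 0.23, -0.046], [0, 0, 0]], [0.085, [0, 0.28, -0.056], [0, 0, 0]], [0.085, [0, 0.33, -0.05], [0, 0, 0]], [0.085, [0, 0.38, -0.04], [0, 0, 0]], [0.085, [0, 0.43, -0.03], [0, 0, 0]], [0.085, [0, 0.453, -0.03], [0, 0, 0]]]}}

```text
time_s: 21.3
eef_pos: [0.5289, 0.403, 0.1725]
eef_rot: [-0.002, 1.565, 0.005]
wrist_force: [-0.2, -0.9, -0.1]
opening: 0.085
```

Run:
```python
from h import *
from scipy.optimize import least_squares
s={c:snap(c) for c in('top','side')}
cv2.imwrite('pics/s10c.png',cv2.resize(s['side']['image'][240:390,240:420],None,fx=3,fy=3,interpolation=cv2.INTER_CUBIC))
o=robot.get_obs();print(o['eef_pos'],o['eef_rot'],o['opening'])
for c,n in(('side','vial'),('side','bottle'),('top','vial'),('top','bottle'),('top','round_cup'),('side','round_cup'),('side','square_cup'),('top','square_cup'),('side','case'),('top','case')):
    for r in robot.regions_of(c,n)[:2]:
        l,t,w,h=r['extent'];ys,xs=np.nonzero(r['pixels'])
        S=s[c]; print(c,n,round(r['confidence'],2),[l,t,w,h],ray(S,xs.mean(),ys.mean(),.025)[:2].round(3), ray(S,l+w/2,t+h,0)[:2].round(3) if c=='side' else '')
# model boxes
def bb(c,x,prof):
    ph=np.linspace(0,2*np.pi,24)
    q=np.array([proj(s[c],[x[0]+r*np.cos(a),x[1]+r*np.sin(a),z]) for r,z in prof for a in ph]);return np.r_[q.min(0),q.max(0)-q.min(0)]
P={'vial':[(.0155,0),(.0155,.07),(.017,.075),(.017,.09)],'bottle':[(.0165,0),(.0165,.06),(.011,.074),(.011,.092)],'round_cup':[(.031,.005),(.031,.035)],'square_cup':[(.041,.005),(.041,.035)]}
T={'vial':([180.2,161.8,18.7,24.1],[287,129.5,9.9,38]),'bottle':([228.3,171.6,14.2,20],[291,150.4,15.5,43.4])}
for n,g in(('vial',[.56,.4]),('bottle',[.55,.3])):
    for i,c in enumerate(('top','side')):
        f=lambda x:bb(c,x,P[n])-T[n][i]
        r=least_squares(f,g,loss='soft_l1');print(n,c,r.x.round(4),f(r.x).round(1))
```

```text
[0.5284917  0.40250664 0.17249545] [-0.00278808  1.56562799  0.00574528] 0.08508983817801027
side vial 0.68 [288.6, 130.2, 9.2, 37.8] [0.586 0.441] [0.576 0.378]
side vial 0.43 [273.4, 322.1, 41.1, 43.3] [ 0.445 -0.151] [ 0.441 -0.181]
side bottle 0.62 [290.4, 153.4, 13.9, 39.1] [0.573 0.318] [0.562 0.278]
top vial 0.58 [228.6, 168.4, 15.0, 21.2] [0.565 0.294] 
top bottle 0.71 [230.4, 174.4, 13.6, 16.3] [0.566 0.294] 
top round_cup 0.91 [368.0, 222.0, 29.6, 26.9] [ 0.443 -0.05 ] 
side round_cup 0.71 [262.9, 280.8, 36.7, 39.9] [ 0.446 -0.056] [ 0.441 -0.085]
side square_cup 0.88 [276.1, 321.9, 38.7, 40.4] [ 0.445 -0.152] [ 0.445 -0.176]
top square_cup 0.88 [417.0, 221.1, 24.3, 28.2] [ 0.442 -0.146] 
side case 0.65 [285.3, 131.2, 11.6, 37.6] [0.586 0.441] [0.57  0.376]
side case 0.59 [315.3, 270.2, 55.4, 36.5] [ 0.562 -0.058] [ 0.558 -0.078]
top case 0.81 [374.4, 168.3, 20.3, 31.9] [ 0.559 -0.051] 
vial top [0.5754 0.3938] [ 0.1 -0.1  2.4 -1.9]
vial side [0.5809 0.3929] [-0.  -0.1  4.3  0.6]
bottle top [0.5603 0.291 ] [ 0.  -0.   2.3 -0.4]
bottle side [0.5691 0.3016] [ 0.   0.1 -0.9 -3.6]
```

View pics/s10c.png

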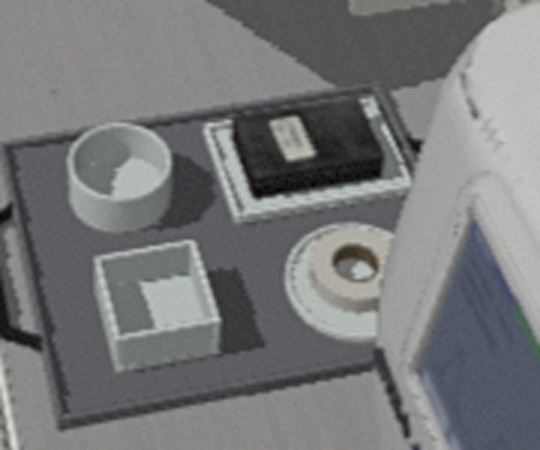

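Run:
```python
from h import *
s=snap('side');t=snap('top')
print('vial',ray(t,185.9,170,.09)[:2].round(4),ray(s,291.75,133.25,.09)[:2].round(4))
print('bottle',ray(t,233.6,175.9,.092)[:2].round(4),ray(s,298.75,156.2,.092)[:2].round(4))
# bottle by colour (red excess) body, in side: left/right edges -> x ; top view initial pic
for f,S,box in(('side0',s,(140,210,280,320)),('top0',t,(165,200,220,250))):
    im=cv2.imread(f'pics/{f}.png').astype(int);m=np.zeros(im.shape[:2],bool);a,b,c,d=box
    m[a:b,c:d]=(im[a:b,c:d,2]-im[a:b,c:d,0])>25
    ys,xs=np.nonzero(m);print(f,xs.min(),xs.max()+1,ys.min(),ys.max()+1,np.median(xs))
for p in([.560,.295],[.563,.292],[.558,.292]):
    q=[proj(t,[*p,0.]),proj(t,[*p,.092]),proj(s,[*p,0]),proj(s,[*p,.06]),proj(s,[*p,.092])];print(p,np.round(q,1).tolist())
for p in([.572,.395],[.575,.394]):
    q=[proj(t,[*p,.09]),proj(s,[*p,0]),proj(s,[*p,.09])];print(p,np.round(q,1).tolist())
a=cv2.imread('pics/side0.png')[120:205,270:325];b=cv2.imread('pics/top0.png')[150:205,165:255]
cv2.imwrite('pics/z.png',np.hstack([cv2.resize(a,(380,587)),cv2.copyMakeBorder(cv2.resize(b,(420,257)),0,330,0,0,0)]))
```

```text
vial [0.5737 0.3983] [0.5751 0.3931]
bottle [0.5616 0.2927] [0.5661 0.2893]
side0 291 305 164 192 297.0
top0 228 242 175 186 236.0
[0.56, 0.295] [[236.2, 184.5], [232.5, 176.6], [294.9, 188.3], [295.3, 167.1], [295.5, 155.2]]
[0.563, 0.292] [[237.5, 183.3], [233.9, 175.3], [296.4, 188.9], [296.9, 167.6], [297.1, 155.7]]
[0.558, 0.292] [[237.5, 185.3], [233.9, 177.5], [294.4, 189.1], [294.7, 167.9], [295.0, 156.0]]
[0.572, 0.395] [[187.4, 170.8], [290.0, 164.5], [290.3, 133.0]]
[0.575, 0.394] [[187.9, 169.5], [291.2, 164.6], [291.6, 133.1]]
```

View pics/z.png

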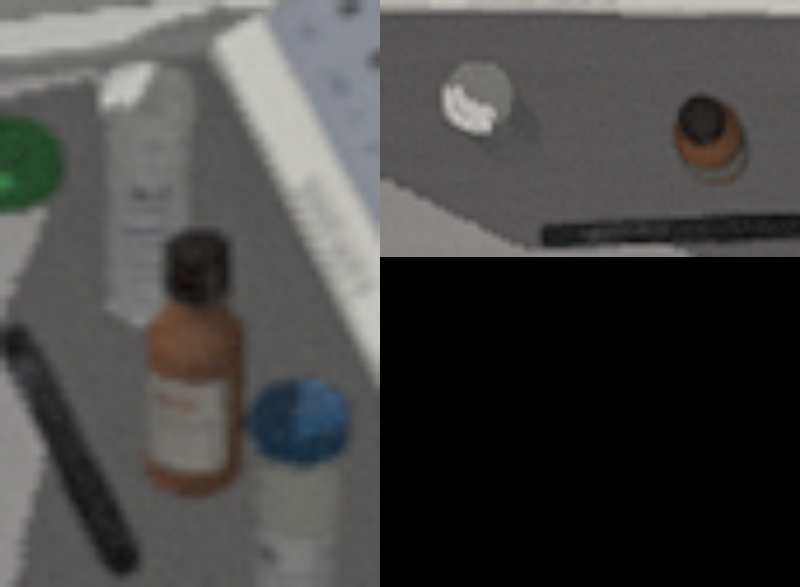

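Emit:
{"method": "jog_arm", "body": {"motion": [[0.085, [0, -0.003, 0.03], [0, 0, 0]], [0.085, [0.01, -0.0055, 0.043], [0, 0, 0]], [0.085, [0.04, -0.0055, 0.043], [0, 0, 0]], [0.085, [0.075, -0.0055, 0.043], [0, 0, 0]], [0.085, [0.11, -0.0055, 0.043], [0, 0, 0]], [0.085, [0.13, -0.0055, 0.043], [0, 0, 0]], [0.085, [0.137, -0.0055, 0.043], [0, 0, 0]], [0.085, [0.137, -0.0055, 0.043], [0, 0, 0]], [0.025, [0.137, -0.0055, 0.043], [0, 0, 0]], [0.025, [0.137, -0.0055, 0.043], [0, 0, 0]]], "force": 30}}

```text
time_s: 23.25
eef_pos: [0.5733, 0.3957, 0.0375]
eef_rot: [-0.0, 1.564, 0.005]
wrist_force: [0.3, 0.6, -0.7]
opening: 0.0505
```

Emit:
{"method": "jog_arm", "body": {"motion": [[0.025, [0, 0, 0], [0, 0, 0]], [0.025, [0, 0, 0], [0, 0, 0]], [0.025, [0, 0, 0], [0, 0, 0]], [0.025, [0, 0, 0], [0, 0, 0]], [0.025, [0, 0, 0], [0, 0, 0]], [0.025, [-0.005, 0, 0], [0, 0, 0]], [0.025, [-0.02, 0, 0], [0, 0, 0]], [0.025, [-0.05, 0, 0], [0, 0, 0]], [0.025, [-0.08, 0, 0], [0, 0, 0]], [0.025, [-0.1, 0, 0], [0, 0, 0]]], "force": 30}}

```text
time_s: 24.5
eef_pos: [0.5729, 0.3956, 0.1399]
eef_rot: [0.0, 1.562, 0.005]
wrist_force: [0.9, -0.1, -0.1]
opening: 0.0305
```

Run:
```python
from h import *
s=snap('side')
cv2.imwrite('pics/s11c.png',cv2.resize(s['image'][50:200,220:340],None,fx=4,fy=4,interpolation=cv2.INTER_CUBIC))
o=robot.get_obs();print(o['eef_pos'],o['eef_rot'],o['opening'],o['wrist_force'])
p=o['eef_pos'];print('expected px vial bottom', ((proj(s,[p[0],p[1],p[2]-.035])-[220,50])*4).round())
```

```text
[0.57341385 0.39590737 0.14223071] [1.22132032e-03 1.55958623e+00 6.36350615e-03] 0.03010487407093365 [0.7027391  0.05071522 3.65912248]
expected px vial bottom [283. 306.]
```

View pics/s11c.png

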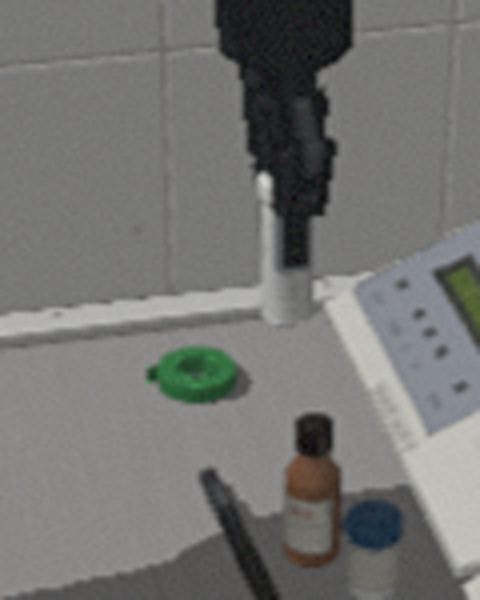

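Emit:
{"method": "jog_arm", "body": {"motion": [[0.025, [-0.025, -0.01, -0.015], [0, 0, 0]], [0.025, [-0.045, -0.035, -0.035], [0, 0, 0]], [0.025, [-0.05, -0.07, -0.06], [0, 0, 0]], [0.025, [-0.05, -0.11, -0.085], [0, 0, 0]], [0.025, [-0.05, -0.155, -0.105], [0, 0, 0]], [0.025, [-0.05, -0.2, -0.12], [0, 0, 0]], [0.025, [-0.05, -0.245, -0.128], [0, 0, 0]], [0.025, [-0.05, -0.29, -0.13], [0, 0, 0]], [0.025, [-0.05, -0.335, -0.13], [0, 0, 0]], [0.025, [-0.05, -0.375, -0.13], [0, 0, 0]]]}}

```text
time_s: 25.8
eef_pos: [0.4437, 0.0188, 0.1889]
eef_rot: [0.001, 1.56, 0.006]
wrist_force: [0.2, 0.7, 0.1]
opening: 0.0307
```

Emit:
{"method": "jog_arm", "body": {"motion": [[0.025, [0, -0.03, 0], [0, 0.6, 0]], [0.025, [0.005, -0.06, 0], [0, 0.6, 0]], [0.025, [0.025, -0.0713, -0.001], [0, 0.6, 0]], [0.025, [0.05, -0.0713, -0.001], [0, 0.6, 0]], [0.025, [0.075, -0.0713, -0.001], [0, 0.6, 0]], [0.025, [0.1, -0.0713, -0.0015], [0, 0.6, 0]], [0.025, [0.12, -0.0713, -0.0015], [0, 0.6, 0]], [0.025, [0.13, -0.0713, -0.0015], [0, 0.6, 0]], [0.025, [0.134, -0.0713, -0.0015], [0, 0.6, 0]], [0.025, [0.134, -0.0713, -0.0015], [0, 0.6, 0]]]}}

```text
time_s: 27.05
eef_pos: [0.4441, -0.0519, 0.0549]
eef_rot: [0.001, 1.57, 0.006]
wrist_force: [0.0, 1.0, 0.0]
opening: 0.0305
```

Emit:
{"method": "jog_arm", "body": {"motion": [[0.025, [0.005, 0, 0], [0, 0, 0]], [0.025, [0.009, 0, 0], [0, 0, 0]], [0.025, [0.009, 0, 0], [0, 0, 0]], [0.025, [0.009, 0, 0], [0, 0, 0]], [0.06, [0.009, 0, 0], [0, 0, 0]], [0.06, [0.009, 0, 0], [0, 0, 0]], [0.06, [0.009, 0, 0], [0, 0, 0]], [0.06, [0.004, 0, 0], [0, 0, 0]], [0.06, [-0.02, 0, 0], [0, 0, 0]], [0.06, [-0.06, 0, 0], [0, 0, 0]]]}}

```text
time_s: 28.3
eef_pos: [0.4434, -0.052, 0.1152]
eef_rot: [0.002, 1.572, 0.007]
wrist_force: [-0.1, -0.6, 0.4]
opening: 0.0599
```

Emit:
{"method": "jog_arm", "body": {"motion": [[0.07, [-0.04, 0, 0], [0, 0, 0]], [0.085, [-0.07, 0.02, 0], [0, 0, 0]], [0.085, [-0.08, 0.06, 0.01], [0, 0, 0]], [0.085, [-0.08, 0.11, 0.025], [0, 0, 0]], [0.085, [-0.08, 0.16, 0.045], [0, 0, 0]], [0.085, [-0.08, 0.21, 0.065], [0, 0, 0]], [0.085, [-0.08, 0.26, 0.085], [0, 0, 0]], [0.085, [-0.08, 0.31, 0.105], [0, 0, 0]], [0.085, [-0.08, 0.335, 0.115], [0, 0, 0]], [0.085, [-0.08, 0.343, 0.12], [0, 0, 0]]]}}

```text
time_s: 29.55
eef_pos: [0.5625, 0.2922, 0.1966]
eef_rot: [0.0, 1.572, 0.008]
wrist_force: [0.4, -0.5, 0.8]
opening: 0.085
```

Run:
```python
from h import *
s=snap('side')
cv2.imwrite('pics/s12c.png',cv2.resize(s['image'][60:390,230:430],None,fx=1.8,fy=1.8,interpolation=cv2.INTER_CUBIC))
o=robot.get_obs();print(o['eef_pos'],o['eef_rot'],o['opening'],o['wrist_force'])
for n in('vial','bottle'):
    for r in robot.regions_of('side',n)[:3]: print(n,round(r['confidence'],2),r['extent'])
```

```text
[0.5628141  0.29202753 0.19664217] [1.01065459e-03 1.57209570e+00 7.28360769e-03] 0.08497478683395786 [-0.73291515  0.66977799 -1.06439872]
vial 0.57 [274.0, 263.2, 15.9, 43.9]
bottle 0.81 [290.6, 152.5, 15.6, 40.6]
```

View pics/s12c.png

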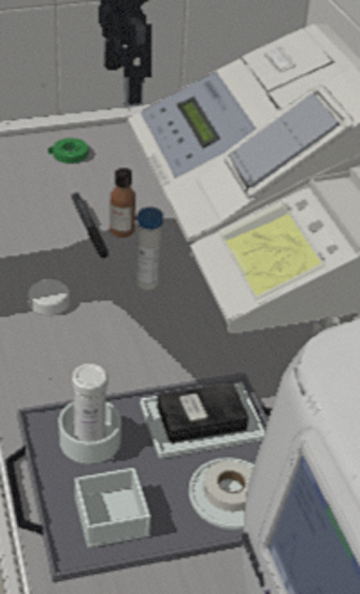

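Emit:
{"method": "jog_arm", "body": {"motion": [[0.085, [0.03, 0, 0.001], [0, 0, 0]], [0.085, [0.07, 0, 0.001], [0, 0, 0]], [0.085, [0.11, 0, 0.001], [0, 0, 0]], [0.085, [0.14, 0, 0.001], [0, 0, 0]], [0.085, [0.16, 0, 0.001], [0, 0, 0]], [0.085, [0.1655, 0, 0.001], [0, 0, 0]], [0.085, [0.1655, 0, 0.001], [0, 0, 0]], [0.025, [0.1655, 0, 0.001], [0, 0, 0]], [0.025, [0.1655, 0, 0.001], [0, 0, 0]], [0.025, [0.1655, 0, 0.001], [0, 0, 0]]], "force": 35}}

```text
time_s: 30.95
eef_pos: [0.5633, 0.2913, 0.0318]
eef_rot: [0.002, 1.571, 0.007]
wrist_force: [0.2, 3.4, 6.9]
opening: 0.0317
```

Emit:
{"method": "jog_arm", "body": {"motion": [[0.025, [0, 0, 0], [0, 0, 0]], [0.025, [0, 0, 0], [0, 0, 0]], [0.025, [0, 0, 0], [0, 0, 0]], [0.025, [0, 0, 0], [0, 0, 0]], [0.025, [-0.005, 0, 0], [0, 0, 0]], [0.025, [-0.02, 0, 0], [0, 0, 0]], [0.025, [-0.05, 0, 0], [0, 0, 0]], [0.025, [-0.09, 0, -0.01], [0, 0, 0]], [0.025, [-0.13, 0, -0.03], [0, 0, 0]], [0.025, [-0.15, 0, -0.05], [0, 0, 0]]], "force": 35}}

```text
time_s: 32.2
eef_pos: [0.5133, 0.2905, 0.1852]
eef_rot: [0.003, 1.568, 0.007]
wrist_force: [-0.7, -0.6, -1.3]
opening: 0.0316
```

Emit:
{"method": "jog_arm", "body": {"motion": [[0.025, [0, -0.025, -0.01], [0, 0, 0]], [0.025, [0, -0.065, -0.02], [0, 0, 0]], [0.025, [0, -0.11, -0.035], [0, 0, 0]], [0.025, [0, -0.155, -0.05], [0, 0, 0]], [0.025, [0, -0.2, -0.06], [0, 0, 0]], [0.025, [0, -0.245, -0.068], [0, 0, 0]], [0.025, [0, -0.29, -0.07], [0, 0, 0]], [0.025, [0, -0.335, -0.07], [0, 0, 0]], [0.025, [0, -0.38, -0.07], [0, 0, 0]], [0.025, [0, -0.42, -0.07], [0, 0, 0]]]}}

```text
time_s: 33.45
eef_pos: [0.4444, -0.1313, 0.1835]
eef_rot: [0.003, 1.567, 0.007]
wrist_force: [0.4, 1.0, 0.2]
opening: 0.0312
```

Run:
```python
from h import *
for _ in range(3):o=robot.get_obs()
s=snap('side');o=robot.get_obs();print(o['eef_pos'],o['eef_rot'],o['opening'])
for r in robot.regions_of('side','bottle')[:2]: print(r['confidence'],r['extent'])
p=o['eef_pos'];print(proj(s,[p[0],p[1],p[2]-.0315]).round(1))
```

```text
[ 0.44438164 -0.13470092  0.18330079] [0.00232649 1.56753939 0.00445305] 0.03163705408533306
0.65 [279.8, 246.0, 20.3, 40.5]
0.28 [308.1, 269.4, 67.7, 42.5]
[290.3 280.8]
```

Emit:
{"method": "jog_arm", "body": {"motion": [[0.025, [0, -0.008, 0], [0, 0, 0]], [0.025, [0.01, -0.0128, 0], [0, 0, 0]], [0.025, [0.035, -0.0128, 0], [0, 0, 0]], [0.025, [0.06, -0.0128, -0.001], [0, 0, 0]], [0.025, [0.085, -0.0128, -0.001], [0, 0, 0]], [0.025, [0.11, -0.0128, -0.001], [0, 0, 0]], [0.025, [0.125, -0.0128, -0.001], [0, 0, 0]], [0.025, [0.132, -0.0128, -0.001], [0, 0, 0]], [0.025, [0.132, -0.0128, -0.001], [0, 0, 0]], [0.025, [0.132, -0.0128, -0.001], [0, 0, 0]]]}}

```text
time_s: 34.8
eef_pos: [0.4442, -0.1449, 0.0518]
eef_rot: [0.004, 1.567, 0.004]
wrist_force: [0.5, 0.8, 0.4]
opening: 0.0316
```

Emit:
{"method": "jog_arm", "body": {"motion": [[0.025, [0.005, -0.001, 0], [0, 0, 0]], [0.025, [0.0105, -0.001, 0], [0, 0, 0]], [0.025, [0.0105, -0.001, 0], [0, 0, 0]], [0.025, [0.0105, -0.001, 0], [0, 0, 0]], [0.055, [0.0105, -0.001, 0], [0, 0, 0]], [0.055, [0.0105, -0.001, 0], [0, 0, 0]], [0.055, [0.0105, -0.001, 0], [0, 0, 0]], [0.055, [0.004, -0.001, 0], [0, 0, 0]], [0.055, [-0.02, -0.001, 0], [0, 0, 0]], [0.055, [-0.06, -0.001, 0], [0, 0, 0]]]}}

```text
time_s: 36.05
eef_pos: [0.4433, -0.1459, 0.1122]
eef_rot: [0.005, 1.569, 0.004]
wrist_force: [0.3, 0.2, 0.2]
opening: 0.0544
```

Emit:
{"method": "jog_arm", "body": {"motion": [[0.06, [-0.04, 0, 0], [0, 0, 0]], [0.06, [-0.08, 0, 0], [0, 0, 0]], [0.06, [-0.11, 0.02, 0], [0, 0, 0]], [0.06, [-0.12, 0.06, 0], [0, 0, 0]], [0.06, [-0.12, 0.11, 0], [0, 0, 0]], [0.06, [-0.12, 0.16, 0], [0, 0, 0]], [0.06, [-0.12, 0.21, 0], [0, 0, 0]], [0.06, [-0.12, 0.26, 0], [0, 0, 0]], [0.06, [-0.12, 0.31, 0], [0, 0, 0]], [0.06, [-0.12, 0.34, 0], [0, 0, 0]]]}}

```text
time_s: 37.3
eef_pos: [0.4427, 0.1955, 0.2347]
eef_rot: [0.004, 1.568, 0.006]
wrist_force: [0.0, 0.4, -0.1]
opening: 0.0599
```

Run:
```python
from h import *
s=snap('side')
cv2.imwrite('pics/s13c.png',cv2.resize(s['image'][90:390,210:430],None,fx=2,fy=2,interpolation=cv2.INTER_CUBIC))
o=robot.get_obs();print(o['time_s'],o['eef_pos'],o['wrist_force'])
```

```text
37.35 [0.44258008 0.1975238  0.23461595] [-1.17945705  1.91097563 -1.5960206 ]
```

View pics/s13c.png

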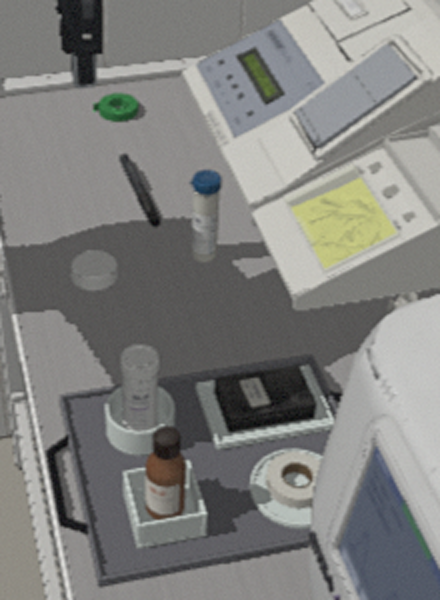

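The last picture shows all four things seated in their inserts. The bottle (165,475) and vial (140,385) stand upright, and the blue-capped vial and the cap are where they were. The gripper is clear of everything, so I'm handing the job in.

```bash
python3 -c "
from h import *
print(robot.close_job())"
```

```text
the job is handed in; nothing more can be done
None
```

The caddy is packed and the job is handed in, at about 37 s of the 128 s allowed. The order was tape into the dish, case lengthwise into the tray, white-capped vial into the round cup, and bottle into the square cup.

**Last checks:** The final side picture shows the tape flat in the dish and the case inside the tray. The vial and bottle stand upright in their cups. The spare cap and the blue-capped vial had not been moved, and the gripper was well clear. The wrist forces I read between moves never went above about 8 N.

**What failed or disagreed:**
- **Tape grasp:** The first two attempts closed above the tape and a third pinched only its top edge. The fingertips sit about 25 mm farther back than the description says. I measured this from the images, lowered the grasp, and used the corrected offset for everything after.
- **Finger opening:** It read 1–3 mm less than the stated size of each thing gripped.
- **Vision networks:** They also reported the green roll as tape and gave some false cup, cap and case matches. I checked those against the pictures.
- **Dish:** The analyser partly hides it from the side camera, so I also checked the tape with the top-view network. It put the tape within about 3 mm of the dish centre.

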